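Drive the brass pin out into the catch tray

ROBOT

A 6-joint arm with a two-finger parallel gripper is mounted at the origin on the work surface. World frame = base frame: x ahead of the robot, y to its left, z up, the work surface at z = 0. Lengths are in m, angles in degrees, forces in N, time in s.
With the tool pointing down it reaches from about 0.375 to 0.9 m from the base axis. Payload 3.1 kg.
Tool frame: the origin (TCP) lies at the very end of the fingers, on their centre line; the grasp point (between the pads) lies 19 mm behind it (grip_point_offset is the distance from the TCP to the grasp point, in m); y points along the fingers, x is the direction in which the jaws open and shut, and the axes are right-handed (so a half turn about y gives the same grasp; the last joint's range is limited). The gripper opens to 87 mm and grips with 3 to 60 N. Pads are 19 mm wide; open, the fingers measure 117 mm over their backs; the gripper's body (75 mm by 190 mm) begins 51 mm behind the grasp point.
Start: joints at [64.143, 30.224, 82.088, -0, 67.689, -10.227], TCP at [0.168, 0.602, 0.223] pointing down, gripper open.
Joint ranges: [-176.69, 176.69], [-43.24, 126.21], [12.49, 139.97], [-82, 262], [0, 151.66], [-163.58, 163.58]. Speed limits (degrees/s): [159.86, 159.86, 180, 180, 180, 180].

INTERFACE

Orientations are given as a 3x3 rotation matrix whose columns are the frame's x, y, z axes.
In Python, from rig import * gives the robot as it stands.
- The arm moves only by the tool send_rows, never from a script. Its argument "moves" is text: rows parted by semicolons, each of 5 numbers parted by spaces: the finger opening in mm, from 0 to 87, then the shift along the tool's x, y, z in mm, then the turn about the tool's y in degrees. In form: fingers dx dy dz yaw; .... A call has 1 to 20 rows; each row shifts and turns the commanded pose from where the row before left it, along the tool's axes as they then stand; what a row does not reach is not made up. A row lasts 1/12 s, in which the tool goes at most 41.7 mm and 7.16 degrees, less where a joint would pass 70% of its speed; a pose out of reach is approached as far as the arm can. A call is refused whole if a number of a shift passes 41.7 or a number of a turn 7.16, either way. A call with a gripper value outside its range is refused whole. The fingers move at their own pace and stop on an object; the grip force is fixed at half the most. Time passes only in rows, so rows that do not move let the fingers close. It gives the time, the measured TCP pose, the force and the opening at its end, in the units of the state.
- read_state(): the state, without advancing time (a new reading comes with each control period).
- capture(name): name is "scene" or "top"; returns a dict with "image" (420x560x3 uint8, blue, green, red), "z_map" (420x560 float32, m along the optical axis (not along the pixel's ray), 0 where there is no reading), "mtx" (3x3 intrinsics, pixels), "origin" and "rotation" of the camera in the world. Camera axes: x right, y up, looking along -z (the intrinsics and any distortion apply to the point x, -y, -z); pixel columns grow to the right and rows downward; lengths in m; the calibration is good to about 2 mm. A picture is of the moment at which its call begins.
- hand_in(): hands the job in, once; it reports no verdict.
Trained networks look in a picture, given as the dict that the camera call returned (one of the last four; its "shot" number tells which), for a name from the list of things; names that differ only in an ending like _2 or _b are one class to them, and where a whole thing is asked for, a point or a joint stands for the part that bears it (a point fixed in the world has none). Each returns a list of dicts, best first, with "p" (0 to 1); they miss things now and then, are a little off and sometimes report something else, mostly with a low value. They report only what shows in the picture. A call takes as long as a camera call. They do not tell look-alikes from the thing itself.
- search_frame(picture, name): "bbox" ([left, top, right, bottom] in pixels, round what is visible of it).
- masks_of(picture, name): "region" (420x560 bool, what is visible of it) and "bbox" ([left, top, right, bottom] in pixels, round what is visible of it).
- mark_of(picture, name): "pixel" ([row, column] in pixels: a listed point, or the origin of a listed thing).
The state is a dict: "time_s": time; "joint_positions": joint angles; "qvel": joint speeds; "tau": joint torques, N m; "position": TCP position; "tcp_rot": TCP orientation; "force": force on the tool from outside, world axes, zero at the start; "moment": the same for the moment, N m; "opening": opening from 0.0 (shut) to 1.0 (fully open).
Only numpy, scipy, OpenCV 4.12 (cv2) and the standard library are available. Lean on these libraries where they do the work, as an engineer would, in place of code of your own. Each camera call takes 0.05 s, during which the arm holds its last target. There are 200 camera calls.

TASK

Slide the blue catch tray under the brass pin in the drive-out stand. Then take the orange-handled punch and with it, not with the fingers, drive the brass pin down and out so that it drops into the tray, which must stay standing on the bench; let go of the punch, which may stay standing in the hole. Leave the black pin in its place.

Things in the scene. Friction and masses are not known exactly. Their poses are not given: they have to be found in the camera images.
- brass_pin: Upright stepped brass pin in one of the stand's two holes; origin: centre of its lower end, z up. 58 mm long: shank 18 mm across and 28 mm long below, head 24 mm across and 30 mm long above. Starts with its lower end 77, upper end 135 mm above the bench. Sprung balls under the head hold it: a push of about 10 N (20 at most) frees it; it drops when its top is 25 to 35 mm below the stand's top.
- black_pin: Same pin, but black, same origin, in the other hole, 90 mm away. The stand, fixed to the bench, is an aluminium block 190 mm wide, top 130 and underside 90 mm above the bench, with 25 mm through-holes. Its near edge is 45 mm in front of the line of the holes; a column, its near face 70 mm behind that line, carries it. Beneath it is open at front and sides. It is turned at most 12 degrees.
- tray: Blue open tray, loose on the bench beside the stand: 90 x 90 mm, walls 40 mm high, 4 mm thick. Origin under the centre of the square, z up. On its -x side, towards the robot, a tongue 50 mm wide runs to x = -139 mm and carries an upright handle centred at x = -120 mm, y = 0, 14 mm thick along y, 36 mm along x, top 108 mm up. About 0.35 kg, slides; its 90 mm square fits under the block.
- punch: Punch upright in a fixed grey holder (80 x 80 mm, 60 mm high) on the stand's other side; origin: tip of the nose, 15 mm above the bench at the start, z up. Steel nose 12 mm across, 45 mm long; dark collar 36 mm across, 8 mm high, which stops on a hole's edge; round orange handle 28 mm across, 53 to 128 mm above the tip. 0.3 kg. Pushed in to its collar it drives the pin out and can stay there.
Not all that is in view belongs to the job. Several things have the shape of the tray; the one meant has the colours described above.

How it is judged (in metres and radians):
On the way, in this order (a step that is already met when the one before it is completed fails the run):
1. the tray stands on the bench under the brass pin (centre within 30 mm), the pin still in its hole (horizontal distance between tray and brass_pin below 0.03 m and height (world z) of tray below 0.008 m and height (world z) of brass_pin above 0.07 m), for 0.2 s.
2. the punch's nose on the pin's upper end has driven it at least 8 mm down (distance between punch and brass_pin below 0.068 m and height (world z) of brass_pin between 0.03 and 0.07 m).
At the end, for the whole second after the job is handed in: The brass pin is at rest inside the tray (lower end within its 90 mm square, under 40 mm up), the tray stands level on the bench (within 8 mm, 0.1 rad), the black pin is within 12 mm of its start, and the punch is released and at rest, wherever it is (x of brass_pin in the frame of tray between -0.045 and 0.045 m and y of brass_pin in the frame of tray between -0.045 and 0.045 m and z of brass_pin in the frame of tray below 0.04 m and height (world z) of tray below 0.008 m and angle between tray's own z axis and vertical below 0.1 rad and linear speed of each of brass_pin, punch below 0.05 m/s and distance of black_pin from where it was at the start of the episode below 0.012 m); the robot touches nothing.
It fails at once if the fingers push the brass pin (contact force between the fingers and brass_pin above 1.5 N).
It fails at once if the black pin is moved by 12 mm or more (distance of black_pin from where it was at the start of the episode above 0.012 m).
It also fails if it takes over 58 s, if anything falls off the work surface, if the arm or the gripper's body presses on something with over 40 N, if the wrist force passes 120 N, or if a joint passes its speed limit or range.

## Working session

There is one attempt and no reset: what is moved stays moved. The work goes in short steps, Python scripts to look and compute and a tool call to move; the robot and the scene stay as the last step left them, time stands still between calls to the robot, and variables do not carry over. Pictures are saved under pics/ and viewed, about 8 in all and at most 12, crops included, and the job is handed in when it is done.

Besides the shell and the picture viewer there is one more tool, called after "Call:" as a command line: name --argument value ..., lists and objects as JSON in quotes. send_rows: Moves the arm, as the interface text tells. Its arguments: {"type":"object","properties":{"moves":{"type":"string"}},"required":["moves"]}

```bash
mkdir -p pics; cat > h.py <<'E'
from rig import *
import numpy as np, cv2
def cloud(c):
    z=c["z_map"]; K=c["mtx"]; v,u=np.mgrid[0:z.shape[0],0:z.shape[1]]
    X=(u-K[0,2])/K[0,0]*z; Y=(v-K[1,2])/K[1,1]*z
    P=np.stack([X,-Y,-z],-1)@np.array(c["rotation"]).T+np.array(c["origin"])
    P[z==0]=np.nan
    return P
E
python3 - <<'E'
from h import *
for n in("scene","top"):
    c=capture(n); cv2.imwrite(f"pics/{n}0.png",c["image"]); np.savez(f"{n}0.npz",**{k:c[k] for k in("image","z_map","mtx","origin","rotation")})
    print(n,c["origin"])
    for t in("brass_pin","black_pin","tray","punch"):
        for d in search_frame(c,t)[:4]: print(n,t,np.round(d["bbox"]),round(d["p"],2))
s=read_state();print(s)
E
```

```text
scene [ 1.16701394 -0.27006998  0.6784297 ]
scene brass_pin [326. 172. 405. 252.] 0.74
scene brass_pin [220. 238. 236. 250.] 0.52
scene black_pin [267. 223. 279. 233.] 0.55
scene tray [288. 134. 356. 179.] 0.98
scene tray [323. 171. 403. 256.] 0.93
scene tray [408. 155. 484. 240.] 0.77
scene tray [102. 175. 154. 263.] 0.6
scene punch [ 95. 281. 124. 327.] 0.94
top [0.35636849 0.10576789 1.39427162]
top brass_pin [334. 155. 342. 161.] 0.62
top tray [358. 215. 404. 283.] 0.84
top tray [192. 158. 224. 222.] 0.8
top tray [115. 142. 155. 211.] 0.73
top tray [156. 253. 229. 300.] 0.67
top punch [406. 144. 421. 161.] 0.68
{'time_s': 0.5, 'joint_positions': array([ 6.41441771e+01,  3.02284328e+01,  8.20890586e+01, -1.17115840e-03,
        6.76900430e+01, -1.02272533e+01]), 'qvel': array([-0.1221344 , -0.06228491, -0.0942594 , -0.0087843 ,  0.13479857,
        0.02896932]), 'tau': array([-2.60034876e-04, -4.39605582e+01, -1.76790065e+01,  6.33831834e-02,
        5.14918717e-02, -4.07165476e-05]), 'position': array([0.16833159, 0.60185738, 0.22248793]), 'tcp_rot': array([[ 2.69392577e-01, -4.03307886e-05, -9.63030445e-01],
       [ 9.63030437e-01, -1.26583104e-04,  2.69392580e-01],
       [-1.32768198e-04, -9.99999991e-01,  4.73922846e-06]]), 'force': array([-0.61875978, -0.26514601,  0.06644239]), 'moment': array([0.01294052, 0.03713284, 0.04627172]), 'opening': 0.9995324312129323}
```

View pics/scene0.png

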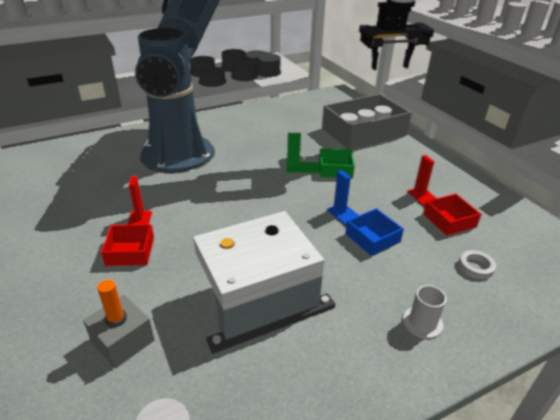

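View pics/top0.png

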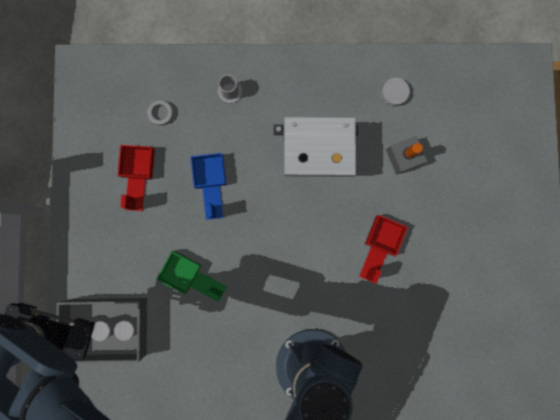

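The pictures show these objects:
- **Trays:** blue at top (208,185) / scene (365,215). Red look-alikes are at top (133,175) and (383,245), and a green one at top (192,275). Only the blue one fits the description.
- **Pins:** brass at top (337,158), black at top (303,157).
- **Punch:** top (413,150).

Next I'll measure these and confirm in a crop.

```bash
python3 - <<'E'
from h import *
D={n:dict(np.load(f"{n}0.npz")) for n in("scene","top")}
for n,c in D.items():
    P=cloud(c); hsv=cv2.cvtColor(c["image"],cv2.COLOR_BGR2HSV); H,S,V=[hsv[...,i].astype(int) for i in range(3)]
    Z=P[...,2]
    def rep(nm,m):
        p=P[m&np.isfinite(Z)]
        print(n,nm,len(p),"med",np.round(np.median(p,0),4),"min",np.round(p.min(0),3),"max",np.round(p.max(0),3)); return p
    blue=(H>100)&(H<125)&(S>150)&(V>60)&(P[...,0]>.3)
    p=rep("blue",blue)
    sq=p[(p[:,2]<.05)]
    if len(p[p[:,2]>.095]): h=p[p[:,2]>.095]; print(" handletop",h.mean(0),h.min(0),h.max(0))
    rim=p[(p[:,2]>.034)&(p[:,2]<.048)]
    # square part: exclude tongue/handle
    r=cv2.minAreaRect(rim[:,:2].astype(np.float32)*1000); print(" rim rect",r,len(rim))
    r=cv2.minAreaRect(p[:,:2].astype(np.float32)*1000); print(" all rect",r)
    org=(H>5)&(H<25)&(S>150)&(V>120)
    a=org&(Z>.1)&(P[...,1]>-.12)
    rep("brass",a)
    b=org&(P[...,1]<-.12)&(Z>.06)
    q=rep("punchhandle",b); t=q[q[:,2]>.138]; print(" top",t.mean(0),t.min(0),t.max(0),len(t)) if len(t) else 0
    st=(Z>.122)&(Z<.138)&(P[...,0]>.4)&(abs(P[...,1]-.07)<.2)&~org
    s=rep("standtop",st); print(" rect",cv2.minAreaRect(s[:,:2].astype(np.float32)*1000))
    bk=st&(V<70); rep("black",bk)
    ho=(Z>.05)&(Z<.068)&(P[...,1]<-.05)&(P[...,1]>-.3)&(P[...,0]>.4); s=rep("holder",ho&~org); print(" rect",cv2.minAreaRect(s[:,:2].astype(np.float32)*1000))
a=D["top"]["image"][120:235,180:320];b=D["scene"]["image"][150:270,200:420]
v=np.vstack([cv2.resize(a,(560,460//2*1)),cv2.resize(b,(560,305))]);cv2.imwrite("pics/crop.png",v)
E
```

```text
scene blue 2407 med [0.5351 0.2789 0.0203] min [ 0.314  0.239 -0.002] max [0.612 0.377 0.108]
 handletop [0.44589781 0.27451613 0.10318302] [0.42634729 0.26723915 0.09508464] [0.46243911 0.28495678 0.10816251]
 rim rect ((519.1588134765625, 284.5166320800781), (178.18592834472656, 92.31510925292969), 5.8951592445373535) 357
 all rect ((462.92840576171875, 302.0330810546875), (110.16673278808594, 310.4461669921875), 81.9284439086914)
scene brass 90 med [ 0.5796 -0.0674  0.1327] min [ 0.567 -0.079  0.128] max [ 0.59  -0.057  0.136]
scene punchhandle 691 med [ 0.6104 -0.2815  0.1169] min [ 0.587 -0.295  0.067] max [ 0.616 -0.268  0.144]
 top [ 0.60206636 -0.28206047  0.14130465] [ 0.58740773 -0.29447228  0.13808147] [ 0.61455483 -0.26899529  0.14358416] 184
scene standtop 6386 med [ 0.622  -0.0278  0.1285] min [ 0.529 -0.119  0.122] max [0.691 0.074 0.135]
 rect ((608.8953857421875, -22.233856201171875), (191.6115264892578, 160.49415588378906), 89.11805725097656)
scene black 82 med [0.5824 0.0215 0.1331] min [0.57  0.011 0.127] max [0.591 0.032 0.135]
scene holder 1385 med [ 0.6242 -0.2
[... 734 characters left out ...]
5972 -0.2796  0.1417] min [ 0.586 -0.296  0.083] max [ 0.612 -0.269  0.149]
 top [ 0.59780613 -0.28311797  0.14309371] [ 0.58620016 -0.29581922  0.13880816] [ 0.61015566 -0.26934809  0.14870228] 75
top standtop 3985 med [ 0.6081 -0.0228  0.1296] min [ 0.529 -0.121  0.122] max [0.688 0.071 0.138]
 rect ((608.2415771484375, -24.617385864257812), (190.29766845703125, 156.39100646972656), 89.12073516845703)
top black 49 med [0.5745 0.0202 0.1331] min [0.566 0.012 0.128] max [0.586 0.031 0.138]
top holder 476 med [ 0.5934 -0.267   0.0604] min [ 0.548 -0.3    0.05 ] max [ 0.645 -0.234  0.068]
 rect ((596.1456298828125, -278.769287109375), (80.39102172851562, 71.69143676757812), 19.989999771118164)
```

View pics/crop.png

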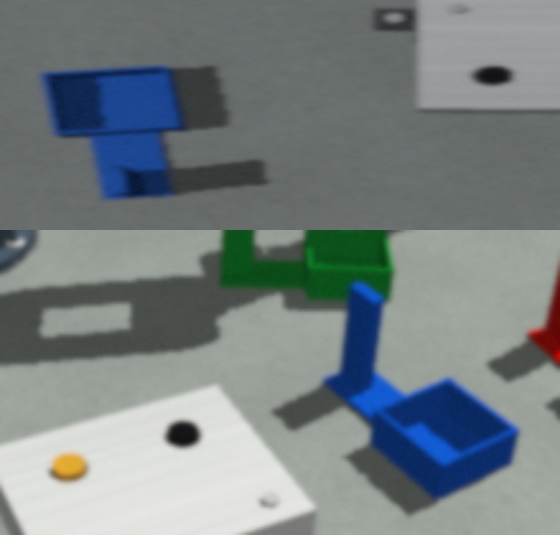

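The crop confirms the blue tray, with its blue handle towards the robot, next to the white stand with its brass and black pins.

Measured positions:
- **Tray:** centre about (0.560, 0.287), yaw 6.4°.
- **Tray handle:** (0.441, 0.274).
- **Brass pin:** (0.576, -0.069).
- **Punch:** about (0.600, -0.282).

I'll move above the tray handle first.

Call:
send_rows --moves "87 0 0 0 -7; 87 0 0 0 -7; 87 0 0 0 -7; 87 0 0 0 -1; 87 -24 0 -16 0; 87 -24 0 -16 0; 87 -24 0 -16 0; 87 -24 0 -16 0; 87 -24 0 -16 0; 87 -24 0 -16 0; 87 -24 0 -16 0; 87 -24 0 -16 0; 87 -24 0 -16 0; 87 -24 0 -16 0; 87 -24 0 -16 0; 87 -24 0 -16 0; 87 -24 0 -16 0; 87 -24 0 -16 0; 87 -20 0 -11 0; 87 0 0 0 0"

```text
time_s: 2.17
position: [0.4446, 0.2714, 0.2228]
tcp_rot: [[-0.104, 0.003, -0.995], [0.995, -0.001, -0.104], [-0.001, -1.0, -0.003]]
force: [-0.1, 0.3, 0.0]
opening: 1.002
```

Call:
send_rows --moves "87 3 30 3 0; 87 0 30 0 0; 87 0 30 0 0; 87 0 30 0 0; 87 0 20 0 0; 87 0 10 0 0; 87 0 0 0 0; 12 0 0 0 0; 12 0 0 0 0; 12 0 0 0 0; 12 0 0 0 0; 12 0 0 0 0; 12 0 0 0 0; 12 0 0 0 0; 12 0 0 0 0; 12 0 0 0 0"

```text
time_s: 3.5
position: [0.4381, 0.2768, 0.0726]
tcp_rot: [[-0.111, 0.0, -0.994], [0.994, 0.0, -0.111], [0.0, -1.0, -0.0]]
force: [-0.0, 0.2, -1.0]
opening: 0.405
```

Call:
send_rows --moves "0 0 0 0 0; 0 0 0 0 0; 0 0 0 0 0; 0 0 0 0 0; 0 0 0 0 0; 0 0 0 0 0; 0 0 0 0 0; 0 0 0 0 0"

```text
time_s: 4.17
position: [0.438, 0.277, 0.0725]
tcp_rot: [[-0.111, -0.0, -0.994], [0.994, 0.0, -0.111], [0.0, -1.0, 0.0]]
force: [0.0, 2.8, -0.1]
opening: 0.159
```

Call:
send_rows --moves "0 0 0 0 3.5; 0 0 0 0 3.5; 0 -10 0 0 0; 0 -20 0 -1 0; 0 -20 0 -1 0; 0 -20 0 -1 0; 0 -20 0 -1 0; 0 -20 0 -1 0; 0 -20 0 -1 0; 0 -20 0 -1 0; 0 -20 0 -1 0; 0 -20 0 -1 0; 0 -20 0 -1 0; 0 -20 0 -1 0; 0 -20 0 -1 0; 0 -20 0 -1 0; 0 -20 0 -1 0; 0 -20 0 -1 0; 0 -20 0 -2 0; 0 -14 0 -2 0"

```text
time_s: 5.83
position: [0.4455, -0.0621, 0.074]
tcp_rot: [[0.018, -0.016, -1.0], [1.0, 0.013, 0.017], [0.013, -1.0, 0.016]]
force: [-10.8, 24.4, 43.3]
opening: 0.218
```

Call:
send_rows --moves "0 0 0 0 0; 0 0 0 0 0; 0 0 0 0 0"

```text
time_s: 6.08
position: [0.4529, -0.068, 0.0725]
tcp_rot: [[0.011, -0.001, -1.0], [1.0, -0.001, 0.011], [-0.001, -1.0, 0.001]]
force: [-1.3, -3.2, 1.5]
opening: 0.161
```

```bash
python3 - <<'E'
from h import *
c=capture("scene");t=capture("top"); cv2.imwrite("pics/s1.png",np.hstack([cv2.resize(c["image"][130:370,60:460],(480,288)),cv2.resize(t["image"][110:290,240:440],(320,288))]))
for c in(c,t):
    P=cloud(c); hsv=cv2.cvtColor(c["image"],cv2.COLOR_BGR2HSV); H,S,V=[hsv[...,i].astype(int) for i in range(3)]
    m=(H>100)&(H<125)&(S>150)&(V>50)&(P[...,0]>.38)&(abs(P[...,1]+.05)<.15); p=P[m]; print(len(p),p.min(0),p.max(0),cv2.minAreaRect(p[:,:2].astype(np.float32)*1000))
E
```

```text
508 [ 4.40865341e-01 -1.17917123e-01 -3.81696257e-04] [ 0.64552755 -0.05782953  0.11889001] ((541.1407470703125, -100.67478942871094), (32.22797393798828, 209.1806182861328), 71.94358825683594)
62 [ 4.68801452e-01 -6.10951011e-02 -2.79669696e-04] [ 0.53590031 -0.01152983  0.3938839 ] ((501.81573486328125, -36.80376434326172), (33.126041412353516, 76.2724838256836), 76.04010772705078)
```

View pics/s1.png

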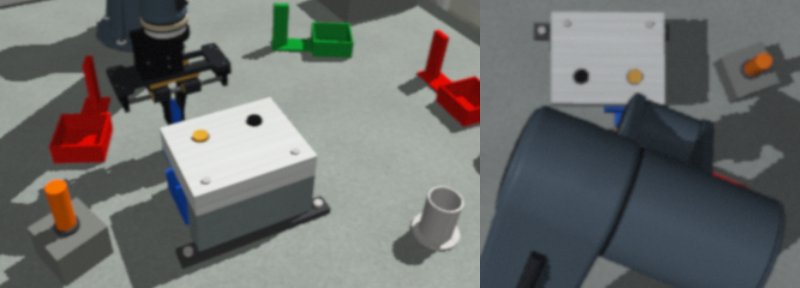

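The tray now sits under the brass end of the stand, with its blue edge visible at (178,195). I'll release it, rise and go over to the punch.

Call:
send_rows --moves "30 0 0 0 0; 30 0 0 0 0; 30 0 0 0 0; 50 0 0 0 0; 50 0 0 0 0; 50 0 0 0 0; 50 0 -10 0 0; 50 0 -20 0 0; 50 0 -30 0 0; 87 0 -30 0 0; 87 0 -30 0 0; 87 0 -20 0 0; 87 0 0 0 0"

```text
time_s: 7.27
position: [0.456, -0.0683, 0.2165]
tcp_rot: [[0.011, 0.009, -1.0], [1.0, -0.004, 0.011], [-0.004, -1.0, -0.009]]
force: [1.7, -0.0, -0.3]
opening: 0.791
```

Call:
send_rows --moves "87 -10 0 -7 0; 87 -20 0 -14 0; 87 -20 0 -14 0; 87 -20 0 -14 0; 87 -20 0 -14 0; 87 -20 0 -14 0; 87 -20 0 -14 0; 87 -20 0 -14 0; 87 -20 0 -14 0; 87 -20 0 -14 0; 87 -20 0 -14 0; 87 -3 0 -2 0; 87 0 0 0 0; 87 0 0 0 0"

```text
time_s: 8.43
position: [0.5987, -0.2814, 0.2103]
tcp_rot: [[0.011, -0.004, -1.0], [1.0, 0.003, 0.011], [0.003, -1.0, 0.004]]
force: [0.4, -0.4, -0.0]
opening: 0.996
```

```bash
python3 - <<'E'
from h import *
s=read_state();print(s["position"],s["force"],s["opening"])
for n in("scene","top"):
    c=capture(n)
    P=cloud(c); hsv=cv2.cvtColor(c["image"],cv2.COLOR_BGR2HSV); H,S,V=[hsv[...,i].astype(int) for i in range(3)]; Z=P[...,2]
    m=(H>100)&(H<125)&(S>150)&(V>50)&(P[...,0]>.38)&(abs(P[...,1]+.05)<.15); p=P[m]; 
    h=p[(p[:,2]>.095)&(p[:,2]<.115)]; print(n,len(p),"handle",h.mean(0),h.min(0),h.max(0),"all",p.min(0),p.max(0))
    print(cv2.minAreaRect(p[p[:,2]<.115][:,:2].astype(np.float32)*1000))
    cv2.imwrite(f"pics/{n}2.png",c["image"])
a=cv2.imread("pics/scene2.png")[130:370,60:460];b=cv2.imread("pics/top2.png")[110:290,240:440]
cv2.imwrite("pics/s2.png",np.hstack([cv2.resize(a,(480,288)),cv2.resize(b,(320,288))]))
E
```

```text
[ 0.59869077 -0.28138465  0.21031384] [ 0.39055608 -0.36961767 -0.00618894] 0.9963419603112803
scene 488 handle [ 0.4639097  -0.07133155  0.1040635 ] [ 0.44313188 -0.0775883   0.09505777] [ 0.47776305 -0.06398756  0.10830912] all [ 0.44313188 -0.1180628  -0.00213844] [ 0.64662705 -0.06398756  0.10830912]
((542.0361938476562, -100.87889862060547), (28.460351943969727, 210.06704711914062), 72.95427703857422)<stdin>:7: RuntimeWarning: Mean of empty slice.
  ret = um.true_divide(
Traceback (most recent call last):
ValueError: zero-size array to reduction operation minimum which has no identity
```

The tray handle is at about (0.459, -0.070), so the tray centre is at about (0.579, -0.071), within a few mm of the brass pin. Now I'll descend and grip the punch.

Call:
send_rows --moves "87 -1 20 -1 0; 87 0 30 0 0; 87 0 30 0 0; 87 0 25 0 0; 87 0 15 0 0; 87 0 4 0 0; 87 0 0 0 0; 20 0 0 0 0; 20 0 0 0 0; 20 0 0 0 0; 20 0 0 0 0; 20 0 0 0 0; 20 0 0 0 0; 20 0 0 0 0; 20 0 0 0 0; 20 0 0 0 0; 20 0 0 0 0; 20 0 0 0 0; 20 0 0 0 0; 20 0 0 0 0"

```text
time_s: 10.2
position: [0.6008, -0.2822, 0.0886]
tcp_rot: [[0.011, -0.0, -1.0], [1.0, 0.001, 0.011], [0.001, -1.0, 0.0]]
force: [-0.5, 4.0, 1.9]
opening: 0.31
```

Call:
send_rows --moves "20 0 0 0 0; 20 0 0 0 0; 20 0 -10 0 0; 20 0 -20 0 0; 20 0 -25 0 0; 20 0 -25 0 0; 20 0 -25 0 0; 20 0 -25 0 0; 20 0 -20 0 0; 20 0 -10 0 0; 20 0 0 0 0; 20 0 0 0 0"

```text
time_s: 11.2
position: [0.6006, -0.2834, 0.2482]
tcp_rot: [[0.011, -0.0, -1.0], [1.0, -0.001, 0.011], [-0.001, -1.0, 0.0]]
force: [0.1, 0.2, -4.3]
opening: 0.32
```

```bash
cat > look.py <<'E'
from h import *
import sys
k=sys.argv[1]
s=read_state();print(s["position"],s["force"],s["opening"])
im=[]
for n in("scene","top"):
    c=capture(n); P=cloud(c); hsv=cv2.cvtColor(c["image"],cv2.COLOR_BGR2HSV); H,S,V=[hsv[...,i].astype(int) for i in range(3)]; Z=P[...,2]
    m=(H>5)&(H<25)&(S>150)&(V>100)&(Z>.138)&(abs(P[...,0]-.6)<.2)
    p=P[m]; print(n,"orange",len(p),*( [p.min(0).round(3),p.max(0).round(3),np.median(p,0).round(4)] if len(p) else []))
    # steel nose + collar below fingers
    x,y,z=s["position"]
    for lo,hi,nm in((z-.073,z-.027,"nose"),(z-.024,z-.016,"collar")):
        q=P[(abs(P[...,0]-x)<.04)&(abs(P[...,1]-y)<.04)&(Z>lo)&(Z<hi)]
        if len(q): print(n,nm,len(q),q.min(0).round(3),q.max(0).round(3))
    for t in("punch",):
        for d in mark_of(c,t)[:2]: print(n,t,"mark",np.round(d["pixel"],1),round(d["p"],2))
    im.append(c["image"])
cv2.imwrite(f"pics/{k}.png",np.hstack([cv2.resize(im[0][100:370,60:340],(498,480)),cv2.resize(im[1][60:260,320:445],(300,480))]))
E
python3 look.py s3
```

```text
[ 0.6005671  -0.28341595  0.24821064] [ 0.14571203  0.20749837 -4.30443479] 0.3197924541025525
scene orange 1054 [ 0.581 -0.329  0.226] [ 0.637 -0.238  0.348] [ 0.611  -0.2849  0.2789]
scene nose 169 [ 0.6   -0.302  0.176] [ 0.618 -0.269  0.221]
scene collar 170 [ 0.589 -0.302  0.224] [ 0.619 -0.267  0.232]
scene punch mark [271.   98.6] 0.56
top orange 1 [ 0.578 -0.076  0.139] [ 0.578 -0.076  0.139] [ 0.5781 -0.0757  0.1387]
top nose 3 [ 0.593 -0.282  0.177] [ 0.6   -0.269  0.219]
top collar 3 [ 0.596 -0.269  0.224] [ 0.598 -0.267  0.228]
```

View pics/s3.png

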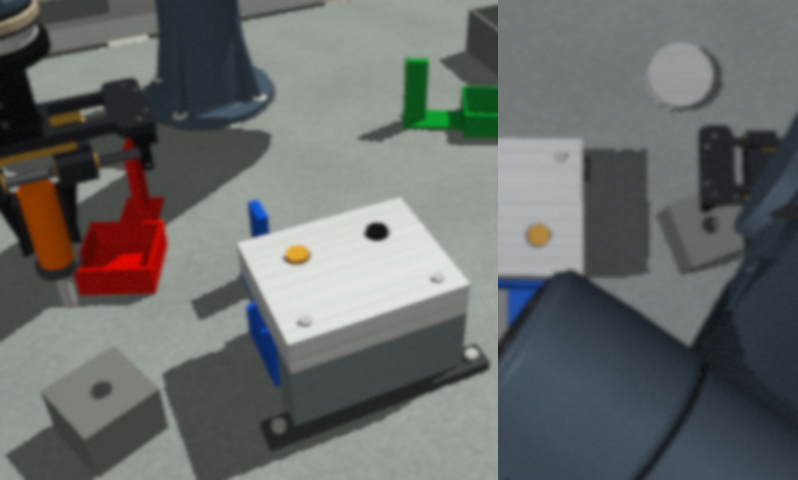

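The punch is held upright, with its nose at about (68,290) and the holder now empty. I'll carry it over the brass pin.

Call:
send_rows --moves "20 9 0 1 0; 20 20 0 2 0; 20 20 0 2 0; 20 20 0 2 0; 20 20 0 2 0; 20 20 0 2 0; 20 20 0 3 0; 20 20 0 3 0; 20 20 0 3 0; 20 20 0 3 0; 20 20 0 3 0; 20 5 0 1 0; 20 0 0 0 0; 20 0 0 0 0; 20 0 0 0 0"

```text
time_s: 12.65
position: [0.5766, -0.0696, 0.2485]
tcp_rot: [[0.011, 0.0, -1.0], [1.0, -0.001, 0.011], [-0.001, -1.0, -0.0]]
force: [-0.2, -0.6, -3.7]
opening: 0.318
```

Call:
send_rows --moves "20 0 10 0 0; 20 0 10 0 0; 20 0 7 0 0; 20 0 0 0 0; 20 0 0 0 0"

```text
time_s: 13.07
position: [0.5756, -0.0689, 0.2203]
tcp_rot: [[0.012, -0.002, -1.0], [1.0, 0.001, 0.012], [0.001, -1.0, 0.002]]
force: [0.1, -0.1, -2.9]
opening: 0.317
```

```bash
sed -i 's/^cv2.imwrite.*/cv2.imwrite(f"pics\/{k}.png",cv2.resize(im[0][140:300,150:330],(720,600),interpolation=cv2.INTER_CUBIC))/' look.py
cat >> look.py <<'E'
c=capture("scene");P=cloud(c);Z=P[...,2];z=s["position"][2]
for lo in np.arange(.134,z-.01,.005):
    q=P[(abs(P[...,0]-.578)<.035)&(abs(P[...,1]+.069)<.035)&(Z>lo)&(Z<lo+.005)]
    if len(q): print(round(lo,3),len(q),"x max/med",q[:,0].max().round(4),np.median(q[:,0]).round(4),"y",q[:,1].min().round(4),q[:,1].max().round(4),q[:,1].mean().round(4))
E
python3 look.py s4
```

```text
[ 0.57562615 -0.06891303  0.22028581] [ 0.12072524 -0.12951184 -2.88962566] 0.3170338168158905
scene orange 679 [ 0.554 -0.116  0.198] [ 0.613 -0.027  0.319] [ 0.5862 -0.0728  0.25  ]
scene nose 120 [ 0.569 -0.088  0.147] [ 0.593 -0.059  0.193]
scene collar 120 [ 0.561 -0.088  0.196] [ 0.594 -0.053  0.204]
scene punch mark [237.2 220.9] 0.7
top orange 0
top collar 1 [ 0.57  -0.088  0.198] [ 0.57  -0.088  0.198]
0.134 26 x max/med 0.5886 0.5781 y -0.0789 -0.0575 -0.0689
0.144 3 x max/med 0.5792 0.5792 y -0.0731 -0.0698 -0.0715
0.149 12 x max/med 0.5823 0.5792 y -0.0761 -0.0656 -0.0718
0.154 15 x max/med 0.5839 0.5806 y -0.0759 -0.0656 -0.0719
0.159 12 x max/med 0.5822 0.5803 y -0.0761 -0.0671 -0.0715
0.164 18 x max/med 0.5824 0.5801 y -0.0766 -0.0671 -0.0728
0.169 14 x max/med 0.5816 0.5798 y -0.0765 -0.0664 -0.0718
0.174 15 x max/med 0.5818 0.5795 y -0.0768 -0.0648 -0.0714
0.179 10 x max/med 0.5824 0.5806 y -0.076 -0.0667 -0.0725
0.189 16 x max/med 0.5939 0.5898 y -0.0875 -0.0571 -0.0744
0.194 57 x max/med 0.5943 0.589 y -0.0881 -0.0536 -0.0752
0.199 83 x max/med 0.5947 0.5863 y -0.0879 -0.0538 -0.0734
0.204 35 x max/med 0.5907 0.5867 y -0.0837 -0.0577 -0.0739
0.209 37 x max/med 0.5896 0.5867 y -0.0845 -0.0568 -0.0719
```

View pics/s4.png

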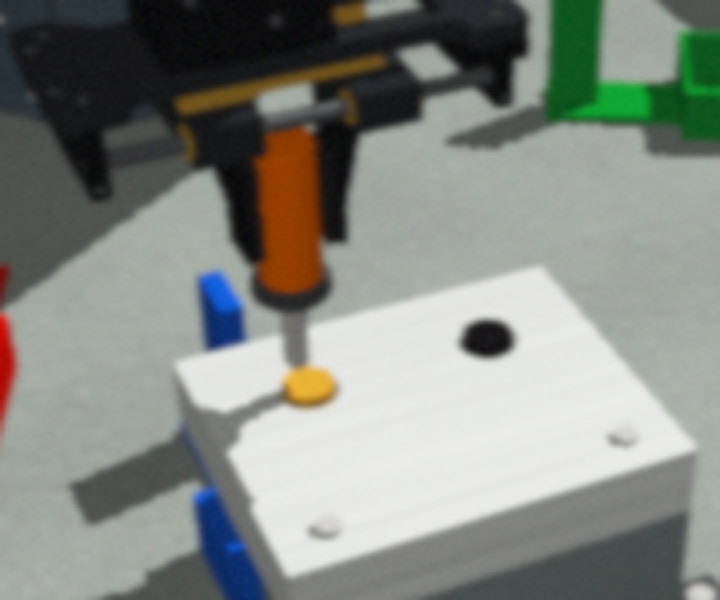

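The nose stands about 2.5–3 mm towards -x and -y of the pin's centre in the same camera. I'll correct that and then push.

Call:
send_rows --moves "20 3 0 -2.5 0; 20 0 0 0 0; 20 0 3 0 0; 20 0 3 0 0; 20 0 3 0 0; 20 0 3 0 0; 20 0 3 0 0; 20 0 3 0 0; 20 0 3 0 0; 20 0 3 0 0; 20 0 0 0 0; 20 0 0 0 0"

```text
time_s: 14.32
position: [0.5784, -0.0657, 0.1967]
tcp_rot: [[0.011, -0.001, -1.0], [1.0, 0.0, 0.011], [0.0, -1.0, 0.001]]
force: [-0.7, -0.5, -3.1]
opening: 0.317
```

```bash
python3 look.py s5 | tail -14
```

```text
scene collar 110 [ 0.566 -0.085  0.173] [ 0.596 -0.051  0.181]
scene punch mark [249.6 225.2] 0.6
top orange 0
top nose 47 [ 0.567 -0.038  0.125] [ 0.618 -0.026  0.134]
0.134 13 x max/med 0.5835 0.5811 y -0.0731 -0.0633 -0.0687
0.139 16 x max/med 0.5846 0.5812 y -0.0732 -0.0634 -0.0693
0.144 12 x max/med 0.5845 0.5816 y -0.0735 -0.0627 -0.0686
0.149 15 x max/med 0.5842 0.5819 y -0.0734 -0.0621 -0.0676
0.154 11 x max/med 0.5838 0.5823 y -0.0736 -0.0649 -0.0699
0.164 14 x max/med 0.5951 0.5909 y -0.083 -0.0527 -0.0698
0.169 45 x max/med 0.5961 0.5912 y -0.0849 -0.0522 -0.0726
0.174 83 x max/med 0.5952 0.588 y -0.0845 -0.0501 -0.0698
0.179 36 x max/med 0.5922 0.5891 y -0.0807 -0.0544 -0.0704
0.184 35 x max/med 0.5914 0.5886 y -0.0811 -0.0573 -0.0704
```

View pics/s5.png

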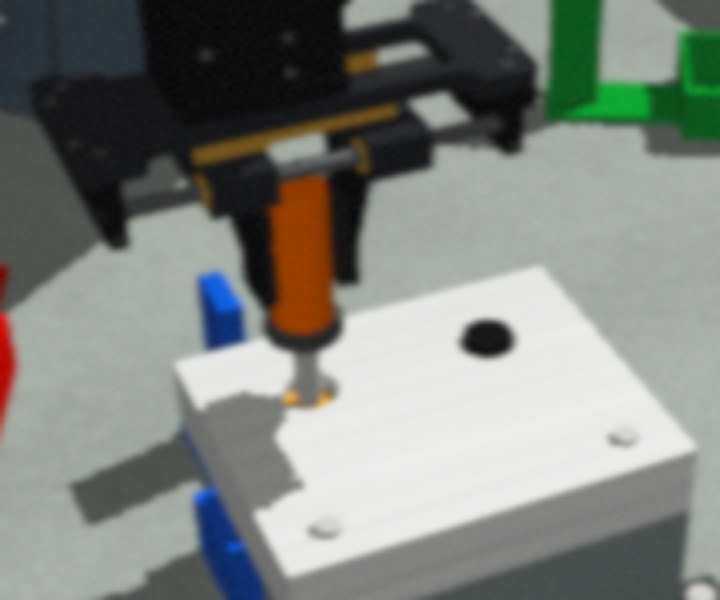

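The nose is centred in the hole with the brass sinking below the edge, at (308,398). I'll keep driving down.

Call:
send_rows --moves "20 0 4 0 0; 20 0 4 0 0; 20 0 4 0 0; 20 0 4 0 0; 20 0 4 0 0; 20 0 4 0 0; 20 0 4 0 0; 20 0 4 0 0; 20 0 3 0 0; 20 0 0 0 0; 20 0 0 0 0; 20 0 0 0 0; 20 0 0 0 0"

```text
time_s: 15.65
position: [0.579, -0.0658, 0.1627]
tcp_rot: [[0.011, 0.0, -1.0], [1.0, -0.0, 0.011], [-0.0, -1.0, -0.0]]
force: [-1.1, -0.1, -3.4]
opening: 0.316
```

Call:
send_rows --moves "34 0 0 0 0; 34 0 0 0 0; 34 0 0 0 0; 45 0 0 0 0; 45 0 0 0 0; 60 0 0 0 0; 60 0 0 0 0; 60 0 0 0 0; 60 0 -10 0 0; 60 0 -20 0 0; 60 0 -30 0 0; 60 0 -30 0 0; 60 0 -30 0 0; 60 0 -20 0 0; 60 0 0 0 0; 60 0 0 20 0; 60 0 0 40 0; 60 0 0 40 0; 60 0 0 20 0; 60 0 0 0 0"

```text
time_s: 17.32
position: [0.4533, -0.063, 0.3018]
tcp_rot: [[0.012, -0.006, -1.0], [1.0, 0.002, 0.012], [0.002, -1.0, 0.006]]
force: [0.1, -0.9, -0.6]
opening: 0.69
```

```bash
python3 look.py s6 | head -3; python3 - <<'E'
from h import *
c=capture("scene");P=cloud(c);hsv=cv2.cvtColor(c["image"],cv2.COLOR_BGR2HSV);H,S=hsv[...,0],hsv[...,1]
m=(H>5)&(H<28)&(S>110);q=P[m];q=q[(q[:,2]<.09)&(q[:,0]>.5)];print("brass low",len(q),q.mean(0) if len(q) else "")
for t in("brass_pin","punch","black_pin"):
    for d in search_frame(c,t)[:3]: print(t,np.round(d["bbox"]),round(d["p"],2))
E
```

```text
[ 0.4533317  -0.06299855  0.30177422] [ 0.1140318 -0.9298302 -0.6105557] 0.6901001545532657
scene orange 625 [ 0.474 -0.123  0.138] [ 0.594 -0.048  0.4  ] [ 0.5882 -0.0708  0.19  ]
scene punch mark [263.5 227.1] 0.73
brass low 0 
punch [219. 204. 233. 254.] 0.6
```

View pics/s6.png

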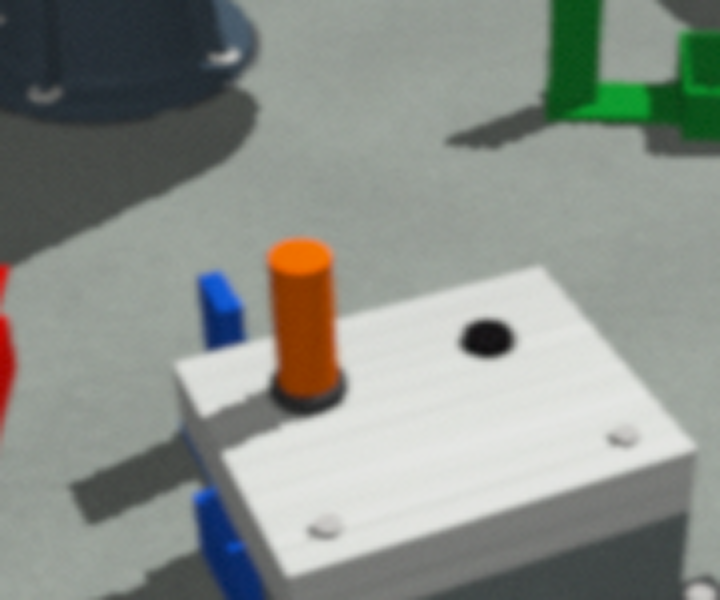

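The punch stands in the hole down to its collar, at (308,395). Its nose is therefore 45 mm below the stand's top, past the 35 mm at which the pin drops. The tray handle hasn't moved, the black pin is in place, and the gripper is clear. Handing in.

Call:
send_rows --moves "60 0 0 0 0; 60 0 0 0 0; 60 0 0 0 0; 60 0 0 0 0; 60 0 0 0 0; 60 0 0 0 0"

```text
time_s: 18.27
position: [0.4588, -0.0644, 0.3026]
tcp_rot: [[0.011, 0.0, -1.0], [1.0, -0.0, 0.011], [-0.0, -1.0, -0.0]]
force: [0.3, -0.2, -0.7]
opening: 0.69
```

```bash
python3 -c "
from h import *
print(hand_in())"
```

```text
the job is handed in; nothing more can be done
None
```

I slid the blue tray under the brass pin, drove the pin down with the punch, let the punch go standing in the hole, and handed the job in at about 18 s. I never saw the pin in the tray, because the stand hides it from both cameras.

**What the last checks showed:**
- **Punch:** released, standing in the hole with its collar on the stand's top. Its nose is then 45 mm below the top, beyond the 35 mm at which the pin drops.
- **Tray:** placed within a few mm of the point under the pin, measured just after I let go of it. In the last picture its handle is in the same place.
- **Black pin:** unmoved in the last picture, though the detector did not report it in that view.
- **Arm:** clear of everything and still.

**What was unclear:**
- **Pin drop:** a colour search for brass below the stand found nothing, so I conclude the drop only from the depth of the punch.
- **Push force:** the readings at the end of the two push moves showed no clear push force, only about the punch's own weight.
- **Tray slide:** the wrist read up to 43 N for a moment as the tray stopped, then fell back to a few N.

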